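# Check a bench scale with its weights

## Task

Check the bench scale: wind its handwheel clockwise until the lock slide touches the stop block, and with the pan empty press the left key just until it clicks, without crushing its dome. Then stand every check weight that is in the wooden tray on the weighing pan, press the right key just until it clicks in the same way, and stand all the weights back in the tray. Leave the lock slide against its stop and the other things on the bench alone.

Things in the scene. Friction and masses are not known exactly. Their poses are not given: they have to be found in the camera images.
- scale: Bench scale, a low white box 240 mm (its x) by 330 mm (its y) and 45 mm high, fixed to the worktop. Origin at the centre of its underside; its x points away from its front edge, its y to its left, z up. At the back left it carries the steel weighing pan, at the back right the lock wheel; along its front run, from left to right: left key, right key, stop block, lock slide.
- pan (a point): Centre of the floor of the weighing pan; axes as the scale's. The pan floor is 58 mm above the worktop and 124 mm (x) by 198 mm (y) inside a 5 mm lip, 3 mm thick: three weights fit in a row along y, 66 mm apart.
- key_left_top (a point): Top centre of the left key (the zero key), where it is pressed straight down: a plain grey round snap-dome key, 24 mm across, its top 62.5 mm above the worktop and 12 mm above the bezel round it. 55 mm to the right is its twin, the right key.
- key_left (a joint): How far the left key is pressed, m: 0 up, mechanical end at 0.009. Snap dome: the push rises to about 7.5 N at 2.2 mm, falls to about 3 N at 5.7 mm (this drop is the click; contact is made at 4 mm), climbs again to about 7 N at 7.8 mm and steeply after that. Beyond 7.8 mm the dome is being crushed. It springs back when released.
- key_right_top (a point): Top centre of the right key (the span key); same size as the left key.
- key_right (a joint): How far the right key is pressed, m; as the left key in every way.
- handle_mid (a point): Middle of the wheel's handle, the place to grip: an upright black round grip 16 mm thick and 40 mm tall that spins freely on its own axle, standing on the wheel 34 mm from the wheel's axis. This point is 93 mm above the worktop and 22 mm above the wheel's upper face; the handle's top is at 111 mm.
- wheel_axis (a point): Point on the upright axis of the lock wheel, level with the middle of the handle (93 mm). The wheel is a level steel handwheel 88 mm across, its upper face 71 mm above the worktop; it stays where it is left.
- wheel (a joint): Angle of the wheel, rad, growing as it is wound clockwise seen from above; at the start it is 0 to 1.5. It moves the lock slide 40 mm a turn (6.37 mm per rad) towards the stop block and takes about 2 N at the handle.
- lock (a joint): Travel of the lock slide, m, from its right-hand end; coupled to the wheel.
- lock_nose (a point): Centre of the left face of the lock slide, a steel block 34 mm (x) by 30 mm (y) by 20 mm that runs along the scale's y in rails at the front right of the scale. This is the face that meets the stop block; axes as the scale's.
- stop_face (a point): Centre of the right face of the stop block, a fixed aluminium block 40 mm (x) by 14 mm (y) by 24 mm across the slide's rails; the slide's face meets it here. Its place along the rails differs from start to start.
- tray: Flat wooden weight tray, 160 mm (its x) by 300 mm (its y), fixed; floor 5 mm thick, rim 12 mm high and 5 mm thick.
- tray_floor (a point): Centre of the tray's floor, 5 mm above the worktop; axes as the tray's.
- w60_mid (a point): Centre, half-way up, of a grey turned steel check weight 60 mm across and 46 mm tall, about 0.7 kg: a round body with straight sides over its lower half, and a narrower neck and head (solid from side to side). It stands upright; grip it across the straight sides. May be absent.
- w54_mid (a point): Centre, half-way up, of a grey turned steel check weight 54 mm across and 56 mm tall, about 0.6 kg: a round body with straight sides over its lower half, and a narrower neck and head (solid from side to side). It stands upright; grip it across the straight sides. May be absent.
- w48_mid (a point): Centre, half-way up, of a grey turned steel check weight 48 mm across and 40 mm tall, about 0.325 kg: a round body with straight sides over its lower half, and a narrower neck and head (solid from side to side). It stands upright; grip it across the straight sides. May be absent.
- w36_mid (a point): Centre, half-way up, of a grey turned steel check weight 36 mm across and 34 mm tall, about 0.12 kg: a round body with straight sides over its lower half, and a narrower neck and head (solid from side to side). It stands upright; grip it across the straight sides. May be absent.
- level: Small spirit level 18 x 100 x 24 mm on the worktop behind the tray; to be left alone. Origin at the centre of its underside.
- pin: Brass pin 11 mm thick and 60 mm long on the worktop before the tray; to be left alone. Origin at the centre of its underside.
- tape: Roll of yellow tape, 102 mm across, 24 mm high, at the far left; to be left alone. Origin at the centre of its underside.
Not all that is in view belongs to the job. Leave any orange, red or yellow look-alike of the part that bears w48_mid alone.

How it is judged:
On the way, in this order (a step that is already met when the one before it is completed fails the run):
1. the lock slide touches the stop block (y of stop_face in the frame of lock_nose below 0.002 m), for 0.2 s.
2. the left key is pressed to its click with the pan empty (value of joint key_left above 0.004 m and y of stop_face in the frame of lock_nose below 0.003 m and horizontal distance between each of w60_mid, w54_mid, w48_mid, w36_mid and pan above 0.12 m), for 0.1 s.
3. the left key is up again and all the weights stand released on the pan (x of w60_mid in the frame of pan between -0.062 and 0.062 m and y of w60_mid in the frame of pan between -0.1 and 0.1 m and z of w60_mid in the frame of pan between 0.019 and 0.027 m and angle between each of w60_mid, w54_mid, w48_mid, w36_mid's own z axis and vertical below 0.12 rad and contact force between the fingers and w60 below 0.1 N and x of w54_mid in the frame of pan between -0.062 and 0.062 m and y of w54_mid in the frame of pan between -0.1 and 0.1 m and z of w54_mid in the frame of pan between 0.024 and 0.032 m and contact force between the fingers and w54 below 0.1 N and x of w48_mid in the frame of pan between -0.062 and 0.062 m and y of w48_mid in the frame of pan between -0.1 and 0.1 m and z of w48_mid in the frame of pan between 0.016 and 0.024 m and contact force between the fingers and w48 below 0.1 N and x of w36_mid in the frame of pan between -0.062 and 0.062 m and y of w36_mid in the frame of pan between -0.1 and 0.1 m and z of w36_mid in the frame of pan between 0.013 and 0.021 m and contact force between the fingers and w36 below 0.1 N and value of joint each of key_left, key_right below 0.002 m), for 0.3 s.
4. the right key is pressed to its click with all the weights standing on the pan (value of joint key_right above 0.004 m and x of w60_mid in the frame of pan between -0.062 and 0.062 m and y of w60_mid in the frame of pan between -0.1 and 0.1 m and z of w60_mid in the frame of pan between 0.019 and 0.027 m and angle between each of w60_mid, w54_mid, w48_mid, w36_mid's own z axis and vertical below 0.12 rad and contact force between the fingers and w60 below 0.1 N and x of w54_mid in the frame of pan between -0.062 and 0.062 m and y of w54_mid in the frame of pan between -0.1 and 0.1 m and z of w54_mid in the frame of pan between 0.024 and 0.032 m and contact force between the fingers and w54 below 0.1 N and x of w48_mid in the frame of pan between -0.062 and 0.062 m and y of w48_mid in the frame of pan between -0.1 and 0.1 m and z of w48_mid in the frame of pan between 0.016 and 0.024 m and contact force between the fingers and w48 below 0.1 N and x of w36_mid in the frame of pan between -0.062 and 0.062 m and y of w36_mid in the frame of pan between -0.1 and 0.1 m and z of w36_mid in the frame of pan between 0.013 and 0.021 m and contact force between the fingers and w36 below 0.1 N), for 0.1 s.
At the end, for the whole second after the job is handed in: Every weight present stands upright (within 7 degrees) on the tray's floor inside its rim, released and at rest; both keys are up (less than 2 mm down); the lock slide is within 3 mm of the stop block (x of w60_mid in the frame of tray_floor between -0.076 and 0.076 m and y of w60_mid in the frame of tray_floor between -0.146 and 0.146 m and z of w60_mid in the frame of tray_floor between 0.019 and 0.027 m and angle between each of w60_mid, w54_mid, w48_mid, w36_mid's own z axis and vertical below 0.12 rad and contact force between the fingers and w60 below 0.1 N and x of w54_mid in the frame of tray_floor between -0.076 and 0.076 m and y of w54_mid in the frame of tray_floor between -0.146 and 0.146 m and z of w54_mid in the frame of tray_floor between 0.024 and 0.032 m and contact force between the fingers and w54 below 0.1 N and x of w48_mid in the frame of tray_floor between -0.076 and 0.076 m and y of w48_mid in the frame of tray_floor between -0.146 and 0.146 m and z of w48_mid in the frame of tray_floor between 0.016 and 0.024 m and contact force between the fingers and w48 below 0.1 N and x of w36_mid in the frame of tray_floor between -0.076 and 0.076 m and y of w36_mid in the frame of tray_floor between -0.146 and 0.146 m and z of w36_mid in the frame of tray_floor between 0.013 and 0.021 m and contact force between the fingers and w36 below 0.1 N and y of stop_face in the frame of lock_nose below 0.003 m and value of joint each of key_left, key_right below 0.002 m and linear speed of each of w60, w54, w48, w36 below 0.02 m/s); the robot touches nothing.
It fails at once if a key is pressed beyond 7.8 mm, past its click, crushing the dome (value of joint any of key_left, key_right above 0.0078 m).
It fails at once if the spirit level, pin or tape roll is moved more than 30 mm (distance of any of level, pin, tape from where it was at the start of the episode above 0.03 m).
Of w60, w54, w48, w36 only 2 to 3 are there at a start; the rules pass over those that are not, and their reading is None.
At some moment in a run one of w60, w54, w48, w36 may be knocked a few centimetres aside while the robot is not near it.
It also fails if it takes over 210 s, if anything falls off the work surface, if the arm or the gripper's body presses on something with over 40 N, if the wrist force passes 120 N, or if a joint passes its speed limit or range.

## Robot

A 6-joint arm with a two-finger parallel gripper is mounted at the origin on a cart in front of the work surface, level with it; the furniture and walls round the work are solid. World frame = base frame: x ahead of the robot, y to its left, z up, the work surface at z = 0. Lengths are in m, angles in rad, forces in N, time in s.
With the tool pointing down it reaches from about 0.275 to 0.85 m from the base axis. Payload 5.2 kg.
Tool frame: the origin (TCP) lies midway between the tips of the shut fingers; the grasp point (between the pads) lies 19 mm behind it; z points along the fingers, y is the line along which they close (so a half turn about z gives the same grasp; the last joint's range is limited). The gripper opens to 85 mm and grips with 20 to 120 N. Pads are 22 mm wide; open, the fingers measure 114 mm over their backs; the gripper's body (76 mm by 85 mm) begins 54 mm behind the grasp point. The pads swing forward as they close: fully open they stand 13 mm farther back than shut.
Start: joints at [0.93, 0.259, 1.535, -0, 1.348, -0.203], TCP at [0.233, 0.498, 0.231] pointing down, gripper open.
Joint ranges: [-3.14, 3.14], [-0.91, 2.08], [0.19, 2.58], [-1.22, 4.36], [0.22, 2.71], [-3.12, 3.12]. Speed limits (rad/s): [2.57, 2.57, 3.14, 3.14, 3.14, 3.14].

## Interface

Orientations are given as [roll, pitch, yaw] about the fixed x, y, z axes, in that order (R = Rz(yaw) Ry(pitch) Rx(roll)).
In Python, from cell import env, vision, ticket gives the robot as it stands.
- The arm moves only by the tool play_rows, never from a script. Its argument "commands" is a list of rows, each a list of 3 entries, a list of its own where there are three numbers: the turn, a rotation vector about the tool's x, y, z in degrees, then the shift along the tool's x, y, z in m, then the closure, from 0 (fully open) to 1 (shut). In form: [[[rx, ry, rz], [tx, ty, tz], hand], ...]. A call has 1 to 20 rows; each row is the pose to reach, as a shift and turn from the pose commanded when the call began, along the tool's axes at that moment; what a row does not reach only later rows make up. A row lasts 1/8 s, in which the tool goes at most 62.5 mm and 10.7 degrees, less where a joint would pass 70% of its speed; a pose out of reach is approached as far as the arm can. A call with a gripper value outside its range is refused whole. The fingers move at their own pace and stop on an object; "squeeze" is the grip in N (left out, the last holds). Time passes only in rows, so rows that repeat a pose let the fingers close. It gives the time, the measured TCP pose, the force, the opening and the grip force at its end, in the units of the state.
- env.get_obs(): the state, without advancing time (a new reading comes with each control period).
- vision.grab_frame(name): name is "scene" or "top"; returns the picture (384x512x3 uint8, red, green, blue); there is no depth.
- vision.camera_model(name): a dict with "camera_matrix" (3x3 intrinsics, pixels), "world_from_camera" (4x4, takes a point from camera to world coordinates). Camera axes: x right, y up, looking along -z (the intrinsics and any distortion apply to the point x, -y, -z); pixel columns grow to the right and rows downward; lengths in m; the calibration is good to about 2 mm. A picture is of the moment at which its call begins. camera_model takes no time and is no camera call.
- ticket.finish_job(): hands the job in; it is judged then, once.
The state is a dict: "time_s": time; "qpos": joint angles; "qvel": joint speeds; "tau": joint torques, N m; "eef_pos": TCP position; "ee_rot": TCP orientation; "ft_force": force on the tool from outside, world axes, zero at the start; "torque": the same for the moment, N m; "width": finger opening in m; "finger_force": force on a finger pad.
Only numpy, scipy, OpenCV 4.12 (cv2) and the standard library are available. Lean on these libraries where they do the work, as an engineer would, in place of code of your own. Each camera call takes 0.05 s, during which the arm holds its last target. There are 200 camera calls.

## Working session

There is one attempt and no reset: what is moved stays moved. The work goes in short steps, Python scripts to look and compute and a tool call to move; the robot and the scene stay as the last step left them, time stands still between calls to the robot, and variables do not carry over. Pictures are saved under pics/ and viewed, at most 14 in all, crops included, and the job is handed in when it is done.

Besides the shell and the picture viewer there is one more tool, called after "Call:" as name(argument=value, ...) on one line, values as JSON. play_rows: Moves the arm, as the interface text tells. Its arguments: {"type":"object","properties":{"commands":{"type":"array","items":{"type":"array"}},"squeeze":{"type":"number"}},"required":["commands"]}

```bash
ls; mkdir -p pics; python3 - <<'E'
from cell import env, vision
import cv2,numpy as np
for n in("scene","top"):
    cv2.imwrite(f"pics/{n}0.png",cv2.cvtColor(cv2.resize(vision.grab_frame(n),(800,600),interpolation=cv2.INTER_CUBIC),cv2.COLOR_RGB2BGR))
    m=vision.camera_model(n);print(n,np.round(m["camera_matrix"],1).tolist(),np.round(m["world_from_camera"],4).tolist(),[k for k in m])
o=env.get_obs();print(o)
E
```

```text
pics
scene [[488.2, 0.0, 254.3], [0.0, 488.2, 187.8], [0.0, 0.0, 1.0]] [[0.7789, 0.4234, -0.4626, -0.1507], [-0.6271, 0.5335, -0.5675, -0.8009], [0.0065, 0.7322, 0.6811, 1.1735], [0.0, 0.0, 0.0, 1.0]] ['camera_matrix', 'world_from_camera']
top [[382.8, 0.0, 255.2], [0.0, 382.8, 191.8], [0.0, 0.0, 1.0]] [[0.0986, 0.9746, -0.201, 0.3077], [-0.9951, 0.0977, -0.0148, 0.0882], [0.0052, 0.2015, 0.9795, 1.2684], [0.0, 0.0, 0.0, 1.0]] ['camera_matrix', 'world_from_camera']
{'time_s': 0.1, 'qpos': array([ 9.30205393e-01,  2.59287659e-01,  1.53599562e+00,  2.11135092e-05,
        1.34801194e+00, -2.02842284e-01]), 'qvel': array([ 0.00126948, -0.00221632, -0.00055309, -0.00065692, -0.0012959 ,
        0.00020813]), 'tau': array([ 9.77216187e-04, -4.46970177e+01, -2.91248631e+01, -5.08658359e-04,
        6.25429719e-03, -5.21986090e-05]), 'eef_pos': array([0.23284193, 0.49774449, 0.23053958]), 'ee_rot': array([-3.13992914e+00, -3.63149709e-04,  2.70383902e+00]), 'ft_force': array([0.07474431, 0.11912501, 0.55298782]), 'torque': array([-0.04378125,  0.00296533,  0.02197185]), 'finger_force': 0.0, 'width': 0.08531848387435552}
```

View pics/scene0.png

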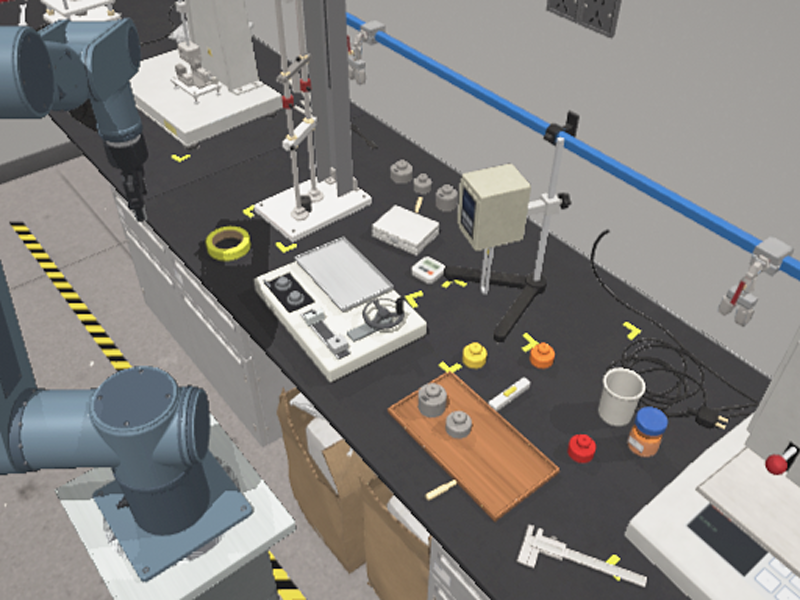

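View pics/top0.png

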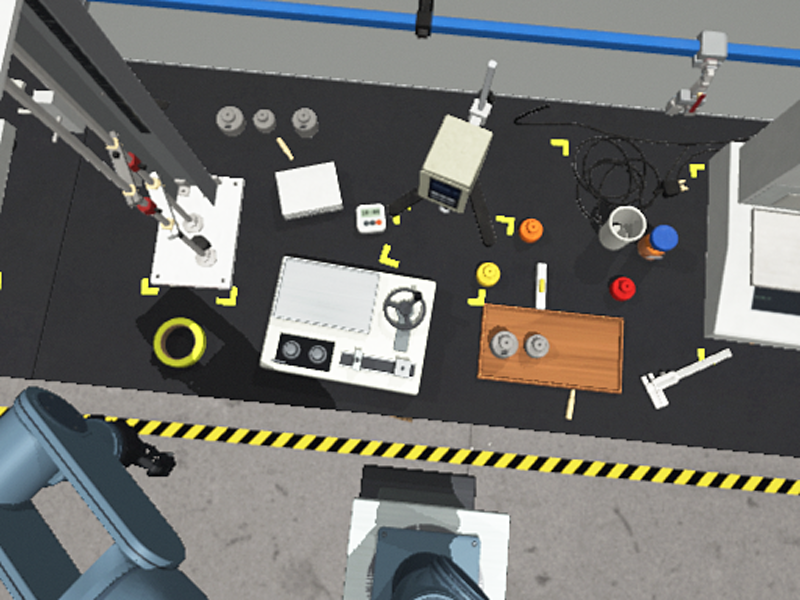

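Top view (800x600): scale with pan at (327,297), keys (290,349) and (318,353), wheel at (404,308), handle at about (418,296), slide (403,368), stop block (352,357). The tray is at (550,348) and holds two grey weights at (504,343) and (537,345). The look-alikes are yellow (487,273), orange (531,230), red (623,288), and three grey ones at the far back (230–304,120). The two in the tray fit the task. Next come enlarged crops.

```bash
cat > h.py <<'E'
import numpy as np,cv2
from scipy.spatial.transform import Rotation as R
from cell import env,vision
M={n:vision.camera_model(n) for n in("scene","top")}
def ray(n,u,v):
    T=np.array(M[n]["world_from_camera"]);K=np.array(M[n]["camera_matrix"])
    d=np.linalg.solve(K,[u,v,1.]);return T[:3,3],T[:3,:3]@(d*[1,-1,-1])
def atz(n,u,v,z):
    o,d=ray(n,u,v);return (o+d*(z-o[2])/d[2])
def px(n,p):
    T=np.array(M[n]["world_from_camera"]);K=np.array(M[n]["camera_matrix"])
    c=T[:3,:3].T@(np.asarray(p)-T[:3,3]);q=K@(c*[1,-1,-1]);return q[:2]/q[2]
def crop(n,c,k,f,im=None):
    """c=(u0,v0,u1,v1) native; upscale k; pixel grid ticks each 10"""
    im=vision.grab_frame(n) if im is None else im
    u0,v0,u1,v1=c
    a=cv2.cvtColor(cv2.resize(im[v0:v1,u0:u1],None,fx=k,fy=k,interpolation=cv2.INTER_CUBIC),cv2.COLOR_RGB2BGR)
    for u in range(-(-u0//10)*10,u1,10):
        cv2.line(a,((u-u0)*k,0),((u-u0)*k,6),(0,255,255),1);cv2.putText(a,str(u),((u-u0)*k,16),0,.35,(0,255,255),1)
    for v in range(-(-v0//10)*10,v1,10):
        cv2.line(a,(0,(v-v0)*k),(6,(v-v0)*k),(0,255,255),1);cv2.putText(a,str(v),(8,(v-v0)*k+4),0,.35,(0,255,255),1)
    cv2.imwrite("pics/"+f,a)
def tool(p):
    "world point -> shift in current tool axes from the measured TCP"
    o=env.get_obs();r=R.from_euler('xyz',o['ee_rot']);return r.inv().apply(np.asarray(p)-o['eef_pos'])
E
python3 - <<'E'
from h import *
t=vision.grab_frame("top");s=vision.grab_frame("scene")
crop("top",(164,158,288,256),6,"t1.png",t)
crop("top",(300,190,402,260),7,"t2.png",t)
crop("scene",(160,148,276,244),6,"s1.png",s)
E
```

```text
(no output)
```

View pics/t1.png

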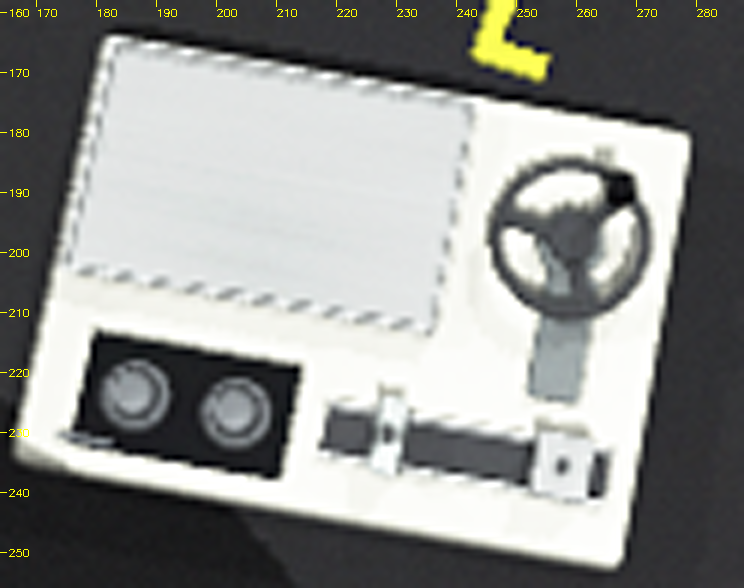

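View pics/t2.png

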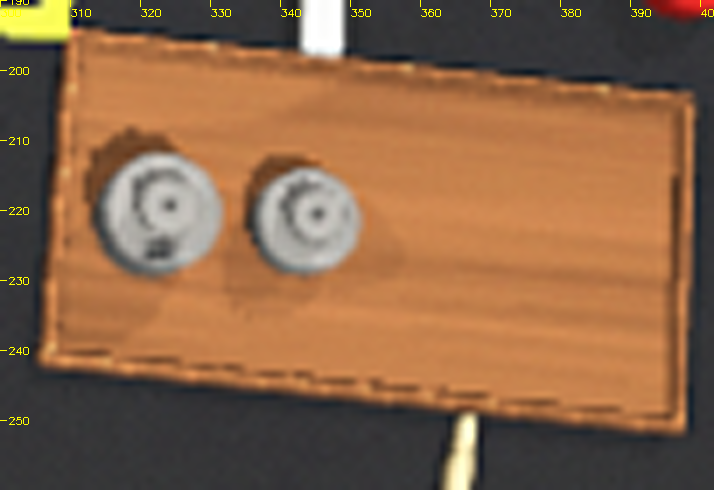

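View pics/s1.png

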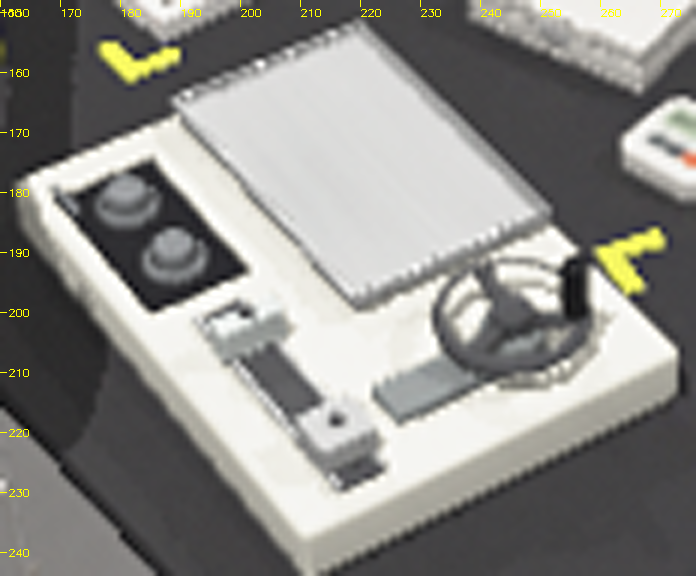

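```bash
python3 - <<'E'
from h import *
P=lambda x,y,z:atz("top",164+x/6,158+y/6,z)
S=lambda x,y,z:atz("scene",160+x/6,148+y/6,z)
r=lambda a:np.round(a,4)
BR,FR,FL=P(691,133,.045),P(615,567,.045),P(15,458,.045)
BL=FL+BR-FR
print("top corners",r(BR),r(FR),r(FL),"dx",np.linalg.norm(BR-FR),"dy",np.linalg.norm(FR-FL))
e=FL-FR;yaw=np.arctan2(-e[0],e[1]);print("yaw deg",np.degrees(yaw), np.degrees(np.arctan2((BR-FR)[1],(BR-FR)[0])))
FLs,FRs,BRs=S(20,182,.045),S(307,545,.045),S(680,352,.045)
e=FLs-FRs;print("scene",r(FLs),r(FRs),r(BRs),np.degrees(np.arctan2(-e[0],e[1])))
c=(BR+FL)/2;print("centre",r(c),"scene",r((FLs+BRs)/2))
Rz=np.array([[np.cos(yaw),-np.sin(yaw)],[np.sin(yaw),np.cos(yaw)]])
def loc(n,p):print(n,r(p),"local",r(Rz.T@(p[:2]-c[:2])))
loc("keyL t",P(136,391,.0625));loc("keyL s",S(127,190,.0625))
loc("keyR t",P(236,409,.0625));loc("keyR s",S(176,243,.0625))
loc("wheel t",P(570,238,.071));loc("wheel s",S(515,318,.071))
loc("handle t",P(621,184,.111));loc("handle s",S(576,262,.111));loc("handle bot s",S(576,312,.073))
loc("pan corners",P(115,44,.063));loc("",P(470,103,.063));loc("",P(430,333,.063));loc("",P(73,268,.063))
loc("nose",P(533,457,.065));loc("stop",P(407,430,.069))
Q=lambda x,y,z:atz("top",300+x/7,190+y/7,z)
for n,cx,cy,w in(("A",160,213,125),("B",305,221,110)):
    a=Q(cx-w/2,cy,.025);b=Q(cx+w/2,cy,.025);print(n,r((a+b)/2),"dia",r(np.linalg.norm(a-b)))
T=[Q(72,32,.012),Q(692,97,.012),Q(683,430,.012),Q(45,362,.012)];print("tray",[r(t) for t in T],r(sum(T)/4))
e=T[0]-T[1];print("tray yaw",np.degrees(np.arctan2(-e[0],e[1])),np.linalg.norm(e),np.linalg.norm(T[0]-T[3]))
s=vision.grab_frame("scene")
for p in((.5,.0,.0),):pass
u=px("scene",(Q(160,213,.025)));print(u)
crop("scene",(240,228,370,336),6,"s2.png",s)
E
```

```text
top corners [0.6054 0.0322 0.045 ] [0.3674 0.0518 0.045 ] [0.3929 0.3743 0.045 ] dx 0.23882210402582216 dy 0.3234366408090069
yaw deg -4.516643064369905 -4.714200486664161
scene [0.3993 0.3726 0.045 ] [0.3695 0.0433 0.045 ] [0.6077 0.0306 0.045 ] -5.1825648194801825
centre [0.4991 0.2032 0.045 ] scene [0.5035 0.2016 0.045 ]
keyL t [0.4328 0.3119 0.0625] local [-0.0746  0.1031]
keyL s [0.4347 0.311  0.0625] local [-0.0728  0.1024]
keyR t [0.4286 0.2584 0.0625] local [-0.0746  0.0494]
keyR s [0.4321 0.2568 0.0625] local [-0.071   0.0482]
wheel t [0.5356 0.0924 0.071 ] local [ 0.0451 -0.1076]
wheel s [0.5375 0.0862 0.071 ] local [ 0.0475 -0.1136]
handle t [0.5588 0.0688 0.111 ] local [ 0.0701 -0.1293]
handle s [0.5638 0.0672 0.111 ] local [ 0.0752 -0.1305]
handle bot s [0.5648 0.0678 0.073 ] local [ 0.0761 -0.1298]
pan corners [0.6192 0.3486 0.063 ] local [0.1083 0.1544]
 [0.6057 0.1534 0.063 ] local [ 0.1102 -0.0413]
 [0.4788 0.1612 0.063 ] local [-0.017  -0.0435]
 [0.4946 0.354  0.063 ] local [-0.0164  0.15  ]
nose [0.4188 0.1004 0.065 ] local [-0.072  -0.1089]
stop [0.4259 0.1672 0.069 ] local [-0.0701 -0.0416]
A [ 0.4898 -0.1225  0.025 ] dia 0.0584
B [ 0.4928 -0.1902  0.025 ] dia 0.0514
tray [array([ 0.5745, -0.0773,  0.012 ]), array([ 0.5724, -0.3738,  0.012 ]), array([ 0.4146, -0.3732,  0.012 ]), array([ 0.4166, -0.0757,  0.012 ])] [ 0.4945 -0.225   0.012 ]
tray yaw -0.3942746835308009 0.2964597269702615 0.15790371174068016
[276.3527539  257.11127114]
```

View pics/s2.png

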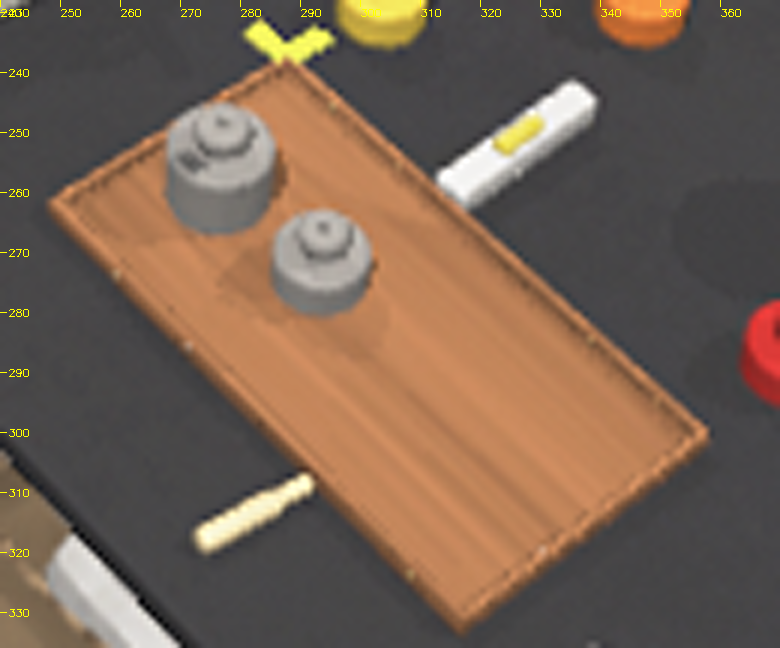

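The weight pair: A (crop 220,180; tall body, Ø58 measured) is w54, and B (322,262; low, Ø51 measured) is w48. Both are grey and in the tray, so they are the ones meant. The yellow, orange and red ones lie outside the tray.

```bash
python3 - <<'E'
from h import *
print(np.round(tool((.561,.068,.150)),4))
# monitor triangulation (approx px, native = *0.64)
a,d=ray("scene",495*.64,210*.64);b,e=ray("top",455*.64,165*.64)
s=np.linalg.lstsq(np.c_[d,-e],b-a,rcond=None)[0];print("monitor",a+d*s[0],b+e*s[1])
E
```

```text
[-0.4794 -0.2503  0.081 ]
monitor [0.77184148 0.02625023 0.26372798] [0.77045653 0.02704091 0.26304237]
```

Call:
play_rows(commands=[[[0,0,64.9],[-0.479,-0.25,0.081],0],[[0,0,64.9],[-0.479,-0.25,0.081],0],[[0,0,64.9],[-0.479,-0.25,0.081],0],[[0,0,64.9],[-0.479,-0.25,0.081],0],[[0,0,64.9],[-0.479,-0.25,0.081],0],[[0,0,64.9],[-0.479,-0.25,0.081],0],[[0,0,64.9],[-0.479,-0.25,0.081],0],[[0,0,64.9],[-0.479,-0.25,0.081],0],[[0,0,64.9],[-0.479,-0.25,0.081],0],[[0,0,64.9],[-0.479,-0.25,0.081],0],[[0,0,64.9],[-0.479,-0.25,0.081],0],[[0,0,64.9],[-0.479,-0.25,0.081],0],[[0,0,64.9],[-0.479,-0.25,0.081],0],[[0,0,64.9],[-0.479,-0.25,0.081],0]], squeeze=20)

```text
time_s: 2.0
eef_pos: [0.5607, 0.0694, 0.1507]
ee_rot: [3.141, 0.0, 1.572]
ft_force: [-0.5, 0.6, 0.1]
width: 0.0853
finger_force: 0.0
```

Call:
play_rows(commands=[[[0,0,0],[-0.001,0,0.04],0.2],[[0,0,0],[-0.001,0,0.07],0.3],[[0,0,0],[-0.001,0,0.07],0.5],[[0,0,0],[-0.001,0,0.07],0.7],[[0,0,0],[-0.001,0,0.07],0.85],[[0,0,0],[-0.001,0,0.07],0.85],[[0,0,0],[-0.001,0,0.07],0.85],[[0,0,0],[-0.001,0,0.07],0.85]])

```text
time_s: 3.0
eef_pos: [0.562, 0.0678, 0.0819]
ee_rot: [3.139, -0.0, 1.571]
ft_force: [-0.9, 1.1, 6.9]
width: 0.015
finger_force: 21.3
```

```bash
python3 - <<'E'
from h import *
o=env.get_obs();print(o['eef_pos'],o['ft_force'],o['width'])
crop("scene",(200,150,270,240),6,"s3.png")
E
```

```text
[0.56203239 0.06776152 0.08191147] [-0.85137693  1.07999192  6.87814728] 0.015020601707639646
```

View pics/s3.png

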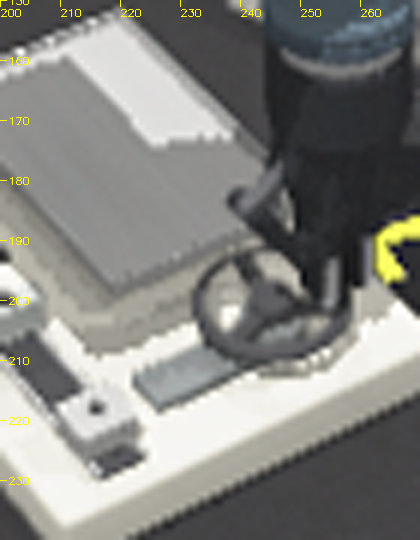

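The view shows the handle held between the fingers at crop (330,285). Now compute arc waypoints.

```bash
cat > arc.py <<'E'
import sys,numpy as np,json
# arc.py cx cy r phi0deg stepdeg n : rows relative to the measured start pose (tool: x=+Y world, y=+X world)
cx,cy,r,p0,st,n=map(float,sys.argv[1:7])
from cell import env
e=env.get_obs()['eef_pos'];out=[]
for i in range(1,int(n)+1):
    a=np.radians(p0-st*i);x=cx+r*np.cos(a);y=cy+r*np.sin(a)
    out.append([[0,0,0],[round(y-e[1],4),round(x-e[0],4),0],0.85])
print(json.dumps(out))
E
python3 arc.py .536 .0897 .034 -40 12 8
```

```text
[[[0, 0, 0], [-0.0049, -0.0051, 0], 0.85], [[0, 0, 0], [-0.0086, -0.0111, 0], 0.85], [[0, 0, 0], [-0.0111, -0.0178, 0], 0.85], [[0, 0, 0], [-0.012, -0.0248, 0], 0.85], [[0, 0, 0], [-0.0116, -0.0319, 0], 0.85], [[0, 0, 0], [-0.0096, -0.0388, 0], 0.85], [[0, 0, 0], [-0.0063, -0.045, 0], 0.85], [[0, 0, 0], [-0.0017, -0.0505, 0], 0.85]]
```

Call:
play_rows(commands=[[[0,0,0],[-0.005,-0.005,0],0.85],[[0,0,0],[-0.0085,-0.011,0],0.85],[[0,0,0],[-0.011,-0.018,0],0.85],[[0,0,0],[-0.012,-0.025,0],0.85],[[0,0,0],[-0.0115,-0.032,0],0.85],[[0,0,0],[-0.0095,-0.039,0],0.85],[[0,0,0],[-0.0065,-0.045,0],0.85],[[0,0,0],[-0.0015,-0.0505,0],0.85],[[0,0,0],[-0.0015,-0.0505,0],0.85]])

```text
time_s: 4.18
eef_pos: [0.5125, 0.067, 0.0819]
ee_rot: [3.136, -0.001, 1.571]
ft_force: [3.7, 5.0, 5.0]
width: 0.0149
finger_force: 21.2
```

```bash
python3 - <<'E'
from cell import env
import numpy as np
o=env.get_obs();e=o['eef_pos'];d=e[:2]-[.536,.0897];print(e,o['ft_force'],o['width'],np.hypot(*d),np.degrees(np.arctan2(d[1],d[0])))
E
python3 arc.py .536 .0897 .034 -136 15 16
```

```text
[0.51248453 0.06698579 0.08190435] [3.72711354 5.03424676 5.00159102] 0.014875202000232722 0.03269422667313016 -135.992966305978
[[[0, 0, 0], [0.0062, -0.0062, 0], 0.85], [[0, 0, 0], [0.0145, -0.0095, 0], 0.85], [[0, 0, 0], [0.0233, -0.0105, 0], 0.85], [[0, 0, 0], [0.0321, -0.0092, 0], 0.85], [[0, 0, 0], [0.0402, -0.0056, 0], 0.85], [[0, 0, 0], [0.0472, -0.0001, 0], 0.85], [[0, 0, 0], [0.0525, 0.007, 0], 0.85], [[0, 0, 0], [0.0557, 0.0153, 0], 0.85], [[0, 0, 0], [0.0567, 0.0241, 0], 0.85], [[0, 0, 0], [0.0554, 0.0329, 0], 0.85], [[0, 0, 0], [0.0519, 0.041, 0], 0.85], [[0, 0, 0], [0.0463, 0.048, 0], 0.85], [[0, 0, 0], [0.0392, 0.0533, 0], 0.85], [[0, 0, 0], [0.0309, 0.0565, 0], 0.85], [[0, 0, 0], [0.0221, 0.0575, 0], 0.85], [[0, 0, 0], [0.0133, 0.0562, 0], 0.85]]
```

Call:
play_rows(commands=[[[0,0,0],[0.007,-0.0055,0],0.85],[[0,0,0],[0.015,-0.009,0],0.85],[[0,0,0],[0.024,-0.0097,0],0.85],[[0,0,0],[0.0328,-0.0084,0],0.85],[[0,0,0],[0.041,-0.0048,0],0.85],[[0,0,0],[0.048,0.0007,0],0.85],[[0,0,0],[0.0532,0.0078,0],0.85],[[0,0,0],[0.0564,0.016,0],0.85],[[0,0,0],[0.0574,0.025,0],0.85],[[0,0,0],[0.056,0.0337,0],0.85],[[0,0,0],[0.0526,0.0418,0],0.85],[[0,0,0],[0.047,0.0488,0],0.85],[[0,0,0],[0.04,0.054,0],0.85],[[0,0,0],[0.0316,0.0573,0],0.85],[[0,0,0],[0.0228,0.0583,0],0.85],[[0,0,0],[0.014,0.057,0],0.85],[[0,0,0],[0.014,0.057,0],0.85]])

```text
time_s: 6.3
eef_pos: [0.5689, 0.0794, 0.0819]
ee_rot: [3.138, 0.001, 1.571]
ft_force: [2.3, -2.0, 6.8]
width: 0.0148
finger_force: 21.5
```

```bash
python3 - <<'E'
from h import *
o=env.get_obs();e=o['eef_pos'];d=e[:2]-[.5368,.0904];print(e,o['ft_force'],o['width'],np.hypot(*d),np.degrees(np.arctan2(d[1],d[0])))
crop("top",(200,205,280,250),9,"t3.png")
E
python3 arc.py .5366 .0902 .034 -16 15 14
```

```text
[0.56890273 0.07935245 0.08193018] [ 2.284906   -1.97006282  6.76984163] 0.014837692917924805 0.03395045531485274 -18.98994679409897
[[[0, 0, 0], [-0.0066, -0.0032, 0], 0.85], [[0, 0, 0], [-0.0136, -0.0087, 0], 0.85], [[0, 0, 0], [-0.0189, -0.0158, 0], 0.85], [[0, 0, 0], [-0.0221, -0.0241, 0], 0.85], [[0, 0, 0], [-0.0231, -0.0329, 0], 0.85], [[0, 0, 0], [-0.0218, -0.0417, 0], 0.85], [[0, 0, 0], [-0.0183, -0.0498, 0], 0.85], [[0, 0, 0], [-0.0127, -0.0568, 0], 0.85], [[0, 0, 0], [-0.0056, -0.0621, 0], 0.85], [[0, 0, 0], [0.0026, -0.0653, 0], 0.85], [[0, 0, 0], [0.0115, -0.0663, 0], 0.85], [[0, 0, 0], [0.0202, -0.065, 0], 0.85], [[0, 0, 0], [0.0284, -0.0615, 0], 0.85], [[0, 0, 0], [0.0353, -0.0559, 0], 0.85]]
```

View pics/t3.png

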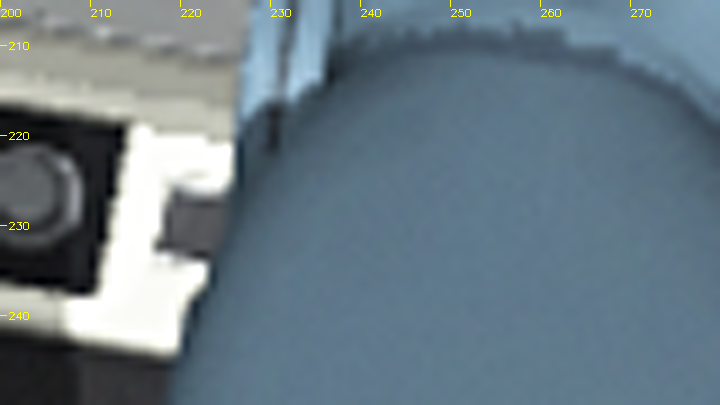

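The arm hides the slide in the top view, so I'll use the scene view after the next arc.

Call:
play_rows(commands=[[[0,0,0],[-0.0066,-0.0032,0],0.85],[[0,0,0],[-0.0136,-0.0087,0],0.85],[[0,0,0],[-0.019,-0.0158,0],0.85],[[0,0,0],[-0.022,-0.024,0],0.85],[[0,0,0],[-0.023,-0.033,0],0.85],[[0,0,0],[-0.022,-0.0417,0],0.85],[[0,0,0],[-0.0183,-0.05,0],0.85],[[0,0,0],[-0.0127,-0.0568,0],0.85],[[0,0,0],[-0.0056,-0.062,0],0.85],[[0,0,0],[0.0026,-0.0653,0],0.85],[[0,0,0],[0.0115,-0.0663,0],0.85],[[0,0,0],[0.02,-0.065,0],0.85],[[0,0,0],[0.02,-0.065,0],0.85]])

```text
time_s: 7.98
eef_pos: [0.5042, 0.1004, 0.0819]
ee_rot: [3.137, 0.0, 1.572]
ft_force: [1.6, 1.4, 7.5]
width: 0.0154
finger_force: 21.5
```

```bash
python3 - <<'E'
from h import *
o=env.get_obs();e=o['eef_pos'];d=e[:2]-[.5368,.0904];print(e,o['ft_force'],o['width'],np.hypot(*d),np.degrees(np.arctan2(d[1],d[0])))
crop("scene",(186,184,250,240),9,"s4.png")
E
python3 arc.py .5366 .0902 .034 164 12 10
```

```text
[0.50422564 0.10041595 0.08186503] [1.6339559  1.42387985 7.515337  ] 0.015350489676702796 0.034079443511828934 162.90840039028117
[[[0, 0, 0], [0.0058, 0.0024, 0], 0.85], [[0, 0, 0], [0.0117, 0.0063, 0], 0.85], [[0, 0, 0], [0.0166, 0.0114, 0], 0.85], [[0, 0, 0], [0.0204, 0.0175, 0], 0.85], [[0, 0, 0], [0.0228, 0.0242, 0], 0.85], [[0, 0, 0], [0.0238, 0.0312, 0], 0.85], [[0, 0, 0], [0.0233, 0.0383, 0], 0.85], [[0, 0, 0], [0.0214, 0.0451, 0], 0.85], [[0, 0, 0], [0.018, 0.0514, 0], 0.85], [[0, 0, 0], [0.0135, 0.0568, 0], 0.85]]
```

View pics/s4.png

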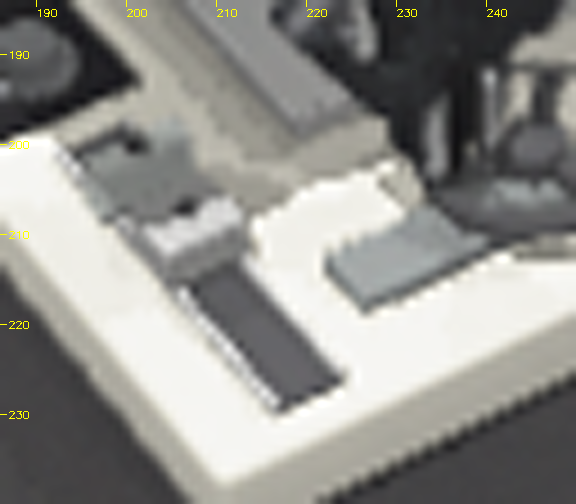

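```bash
python3 - <<'E'
from h import *
# dots on the tops; slide top ~65mm?, stop top ~69mm
for zs in (.055,.06,.065):
  a=atz("scene",206.8,207,zs);b=atz("scene",200.8,200.1,zs+.004);a0=atz("scene",216,218,zs)
  print(zs,np.linalg.norm(a-b),np.linalg.norm(a-a0))
E
```

```text
0.055 0.035058507604214834 0.05846106882638799
0.06 0.03488783849269518 0.058199723553436944
0.065 0.03471718286276584 0.05793837828048588
```

Call:
play_rows(commands=[[[0,0,0],[0.0058,0.0024,0],0.85],[[0,0,0],[0.0117,0.0063,0],0.85],[[0,0,0],[0.0166,0.0114,0],0.85],[[0,0,0],[0.0204,0.0175,0],0.85],[[0,0,0],[0.0228,0.0242,0],0.85],[[0,0,0],[0.0228,0.0242,0],0.85]])

```text
time_s: 8.78
eef_pos: [0.5275, 0.1235, 0.0818]
ee_rot: [3.139, -0.0, 1.571]
ft_force: [0.4, 1.2, 10.2]
width: 0.0151
finger_force: 21.7
```

```bash
python3 - <<'E'
from h import *
o=env.get_obs();e=o['eef_pos'];d=e[:2]-[.5368,.0904];print(e,o['ft_force'],o['width'],np.hypot(*d),np.degrees(np.arctan2(d[1],d[0])))
E
python3 arc.py .5366 .0902 .034 104 5 14
```

```text
[0.52749739 0.12349415 0.08184235] [ 0.37305923  1.2006834  10.24834087] 0.015135651902894204 0.034376757015746606 105.70042953983953
[[[0, 0, 0], [0.0003, 0.0038, 0], 0.85], [[0, 0, 0], [0.0006, 0.0067, 0], 0.85], [[0, 0, 0], [0.0007, 0.0097, 0], 0.85], [[0, 0, 0], [0.0005, 0.0127, 0], 0.85], [[0, 0, 0], [0.0001, 0.0156, 0], 0.85], [[0, 0, 0], [-0.0006, 0.0185, 0], 0.85], [[0, 0, 0], [-0.0016, 0.0213, 0], 0.85], [[0, 0, 0], [-0.0027, 0.024, 0], 0.85], [[0, 0, 0], [-0.0042, 0.0266, 0], 0.85], [[0, 0, 0], [-0.0058, 0.0291, 0], 0.85], [[0, 0, 0], [-0.0076, 0.0314, 0], 0.85], [[0, 0, 0], [-0.0097, 0.0336, 0], 0.85], [[0, 0, 0], [-0.0119, 0.0355, 0], 0.85], [[0, 0, 0], [-0.0143, 0.0373, 0], 0.85]]
```

Call:
play_rows(commands=[[[0,0,0],[0.0003,0.0038,0],0.85],[[0,0,0],[0.0006,0.0067,0],0.85],[[0,0,0],[0.0007,0.0097,0],0.85],[[0,0,0],[0.0005,0.0127,0],0.85],[[0,0,0],[0.0001,0.0156,0],0.85]])

```text
time_s: 9.4
eef_pos: [0.5424, 0.1243, 0.0819]
ee_rot: [3.14, -0.002, 1.571]
ft_force: [-0.2, 3.6, 10.8]
width: 0.0149
finger_force: 21.7
```

```bash
python3 - <<'E'
from h import *
o=env.get_obs();e=o['eef_pos'];d=e[:2]-[.5368,.0904];print(e,o['ft_force'],o['width'],np.hypot(*d),np.degrees(np.arctan2(d[1],d[0])))
crop("scene",(186,184,250,240),9,"s5.png")
E
python3 arc.py .5366 .0902 .034 80 4 12
```

```text
[0.54237346 0.12432806 0.08185019] [-0.22928975  3.61701084 10.82789662] 0.014918412813322797 0.03438279955937014 80.67118365209585
[[[0, 0, 0], [-0.001, 0.0019, 0], 0.85], [[0, 0, 0], [-0.0017, 0.0042, 0], 0.85], [[0, 0, 0], [-0.0025, 0.0065, 0], 0.85], [[0, 0, 0], [-0.0035, 0.0086, 0], 0.85], [[0, 0, 0], [-0.0046, 0.0107, 0], 0.85], [[0, 0, 0], [-0.0058, 0.0127, 0], 0.85], [[0, 0, 0], [-0.0072, 0.0147, 0], 0.85], [[0, 0, 0], [-0.0088, 0.0165, 0], 0.85], [[0, 0, 0], [-0.0104, 0.0182, 0], 0.85], [[0, 0, 0], [-0.0122, 0.0198, 0], 0.85], [[0, 0, 0], [-0.014, 0.0212, 0], 0.85], [[0, 0, 0], [-0.016, 0.0226, 0], 0.85]]
```

View pics/s5.png

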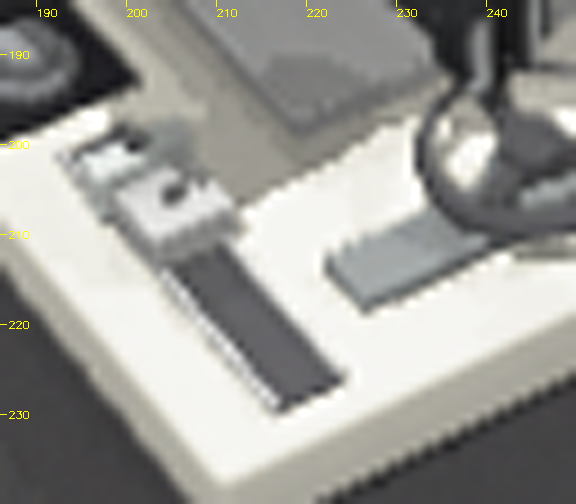

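The slide (crop 175,200) is a few mm from the stop (120,155). Continue in small steps, watching the force.

Call:
play_rows(commands=[[[0,0,0],[-0.001,0.002,0],0.85],[[0,0,0],[-0.0017,0.0042,0],0.85],[[0,0,0],[-0.0025,0.0065,0],0.85],[[0,0,0],[-0.0035,0.0086,0],0.85],[[0,0,0],[-0.0046,0.0107,0],0.85]])

```text
time_s: 10.07
eef_pos: [0.5539, 0.1201, 0.0819]
ee_rot: [3.138, -0.002, 1.571]
ft_force: [1.7, 5.8, 9.0]
width: 0.015
finger_force: 21.5
```

Call:
play_rows(commands=[[[0,0,0],[-0.0012,0.002,0],0.85],[[0,0,0],[-0.0026,0.004,0],0.85],[[0,0,0],[-0.0042,0.0058,0],0.85],[[0,0,0],[-0.0042,0.0058,0],0.85]])

```text
time_s: 10.58
eef_pos: [0.5603, 0.1154, 0.0819]
ee_rot: [3.137, -0.002, 1.571]
ft_force: [2.3, 4.1, 7.0]
width: 0.0154
finger_force: 21.4
```

Call:
play_rows(commands=[[[0,0,0],[-0.0016,0.0017,0],0.85],[[0,0,0],[-0.0034,0.0033,0],0.85],[[0,0,0],[-0.0053,0.0048,0],0.85],[[0,0,0],[-0.0053,0.0048,0],0.85]])

```text
time_s: 11.08
eef_pos: [0.5633, 0.1121, 0.0819]
ee_rot: [3.141, -0.004, 1.571]
ft_force: [-1.9, 11.5, 10.4]
width: 0.0152
finger_force: 21.7
```

```bash
python3 - <<'E'
from h import *
o=env.get_obs();print(o['eef_pos'],o['ft_force'])
crop("scene",(186,184,250,240),9,"s6.png")
E
```

```text
[0.56331156 0.11209569 0.08185677] [-1.89612437 11.49674609 10.39464634]
```

View pics/s6.png

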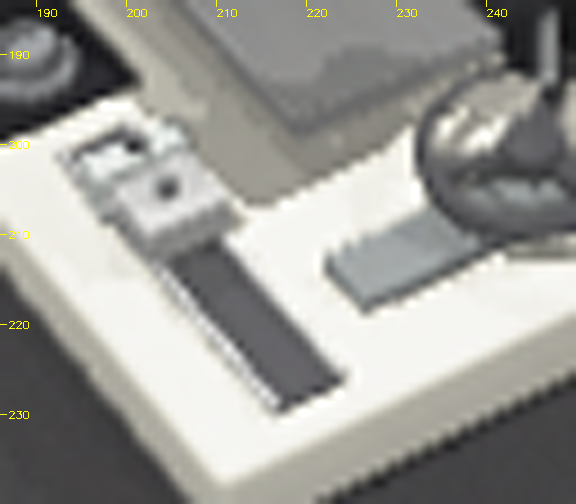

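The slide is against the stop: the tangential force jumped to about 10 N and the handle lags its command. I'll hold with a slight extra push, then release and lift.

Call:
play_rows(commands=[[[0,0,0],[-0.0008,0.0006,0],0.85],[[0,0,0],[-0.0008,0.0006,0],0.85],[[0,0,0],[-0.0008,0.0006,0],0.85],[[0,0,0],[-0.0008,0.0006,0],0.85]])

```text
time_s: 11.62
eef_pos: [0.5635, 0.1119, 0.0818]
ee_rot: [3.141, -0.005, 1.571]
ft_force: [-2.2, 12.8, 12.2]
width: 0.0149
finger_force: 21.8
```

Call:
play_rows(commands=[[[0,0,0],[0.001,-0.0006,0],0.85],[[0,0,0],[0.001,-0.0006,0],0.7],[[0,0,0],[0.001,-0.0006,0],0.5],[[0,0,0],[0.001,-0.0006,0],0.3],[[0,0,0],[0.001,-0.0006,0],0.3],[[0,0,0],[0.001,-0.0006,-0.03],0.3],[[0,0,0],[0.001,-0.0006,-0.08],0.3],[[0,0,0],[0.001,-0.0006,-0.08],1],[[0,0,0],[0.001,-0.0006,-0.08],1]])

```text
time_s: 12.75
eef_pos: [0.5633, 0.109, 0.16]
ee_rot: [-3.141, 0.0, 1.571]
ft_force: [0.0, -0.2, -0.1]
width: 0.0239
finger_force: 0.0
```

```bash
python3 - <<'E'
from h import *
print(np.round(tool((.4335,.3115,.100)),4))
E
```

```text
[ 0.2025 -0.1298  0.06  ]
```

Call:
play_rows(commands=[[[0,0,0],[0.2025,-0.13,0],1],[[0,0,0],[0.2025,-0.13,0],1],[[0,0,0],[0.2025,-0.13,0.03],1],[[0,0,0],[0.2025,-0.13,0.06],1],[[0,0,0],[0.2025,-0.13,0.085],1],[[0,0,0],[0.2025,-0.13,0.085],1],[[0,0,0],[0.2025,-0.13,0.085],1]])

```text
time_s: 13.62
eef_pos: [0.434, 0.3112, 0.0755]
ee_rot: [-3.141, 0.0, 1.571]
ft_force: [-0.4, 0.5, 0.2]
width: 0.0001
finger_force: 0.0
```

```bash
python3 - <<'E'
from h import *
o=env.get_obs();print(o['eef_pos'],o['width'],o['ft_force'])
crop("scene",(150,140,230,220),8,"s7.png")
E
```

```text
[0.43403143 0.31120829 0.07545306] 0.00011070048453101333 [-0.40281917  0.48892306  0.15085587]
```

View pics/s7.png

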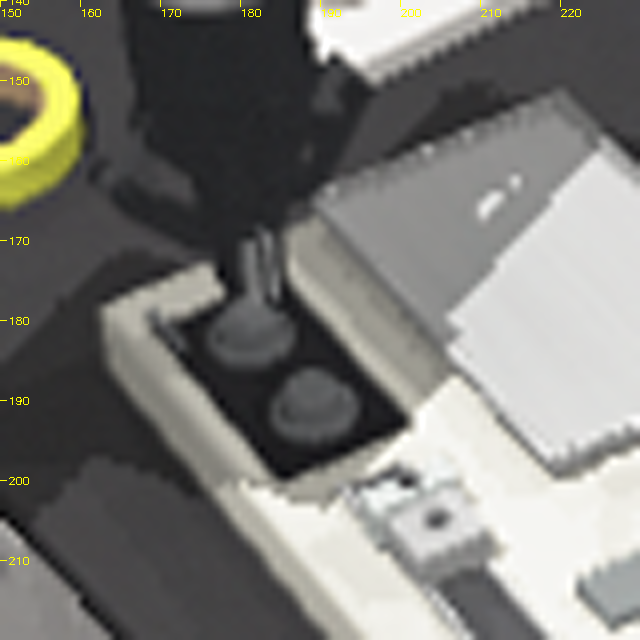

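Fingers shut, centred above the left key (crop 260,300 over 250,335). The slide still rests against the stop. Press in steps.

Call:
play_rows(commands=[[[0,0,0],[0,0,0.01],1],[[0,0,0],[0,0,0.0135],1],[[0,0,0],[0,0,0.0145],1],[[0,0,0],[0,0,0.0145],1]])

```text
time_s: 14.18
eef_pos: [0.434, 0.3112, 0.0615]
ee_rot: [3.141, 0.0, 1.571]
ft_force: [-0.8, -3.2, 5.9]
width: -0.0
finger_force: 2.7
```

Call:
play_rows(commands=[[[0,0,0],[0,0,0.001],1],[[0,0,0],[0,0,0.002],1],[[0,0,0],[0,0,0.003],1],[[0,0,0],[0,0,0.003],1],[[0,0,0],[0,0,0.003],1]])

```text
time_s: 14.8
eef_pos: [0.434, 0.3112, 0.0586]
ee_rot: [3.141, 0.0, 1.571]
ft_force: [-0.8, -2.7, 5.9]
width: 0.0001
finger_force: 3.0
```

Call:
play_rows(commands=[[[0,0,0],[0,0,0.0007],1],[[0,0,0],[0,0,0.0012],1],[[0,0,0],[0,0,0.0012],1],[[0,0,0],[0,0,0.0012],1]])

```text
time_s: 15.3
eef_pos: [0.4338, 0.3116, 0.0567]
ee_rot: [3.141, -0.0, 1.571]
ft_force: [0.6, -1.8, 2.0]
width: 0.0003
finger_force: 1.4
```

Force dropped to about 3 N at about 5.8 mm, so the key has clicked. Lift, then check where the weights are.

Call:
play_rows(commands=[[[0,0,0],[0,0,-0.03],1],[[0,0,0],[0,0,-0.09],0.5],[[0,0,0],[0,0,-0.13],0],[[0,0,0],[0,0,-0.13],0],[[0,0,0],[0,0,-0.13],0],[[0,0,0],[0,0,-0.13],0]])

```text
time_s: 16.05
eef_pos: [0.4325, 0.3113, 0.1849]
ee_rot: [-3.138, 0.001, 1.571]
ft_force: [0.9, 0.2, -0.4]
width: 0.0854
finger_force: 0.0
```

```bash
cat > w.py <<'E'
from h import *
from scipy.ndimage import label
from scipy.optimize import least_squares
SP={"A":(.027,.056),"B":(.024,.040)}
def disc(n,p,r,h,z0,f=.5):
    "silhouette polygon of straight body from z0 to z0+f*h"
    a=np.linspace(0,2*np.pi,40);c=np.r_[[[p[0]+r*np.cos(t),p[1]+r*np.sin(t),z] for t in a for z in(z0,z0+f*h)]]
    return cv2.convexHull(np.array([px(n,q) for q in c],np.float32))
def fit(im,n,key,guess,z0):
    "slide the body silhouette over a 'grey-ness' mask, best IoU-like score"
    r,h=SP[key];sat=im.max(2).astype(int)-im.min(2);g=((sat<28)&(im.max(2)>70)).astype(np.float32)
    G=cv2.resize(g,None,fx=4,fy=4,interpolation=cv2.INTER_LINEAR)
    def sc(p):
        m=np.zeros(G.shape,np.float32);cv2.fillPoly(m,[np.int32(disc(n,p,r,h,z0)*4+1.5)],1)
        ring=cv2.dilate(m,np.ones((13,13)))-m
        return (G*m).sum()/m.sum()-(G*ring).sum()/ring.sum()
    best=np.array(guess,float);s=sc(best)
    for st in(.008,.004,.002,.001,.0005):
        go=True
        while go:
            go=False
            for d in((1,0),(-1,0),(0,1),(0,-1)):
                q=best+st*np.array(d);t=sc(q)
                if t>s+1e-6:best,s,go=q,t,True
    return np.round(best,4),round(float(s),3)
E
python3 - <<'E'
from w import *
t=vision.grab_frame("top");s=vision.grab_frame("scene")
for k,g in(("A",(.49,-.1225)),("B",(.4928,-.1902))):print(k,fit(t,"top",k,g,.005),fit(s,"scene",k,g,.005))
crop("top",(300,190,402,260),7,"t4.png",t)
print(env.get_obs()['eef_pos'],tool((.49,-.1225,.15)))
E
```

```text
A (array([ 0.491 , -0.1205]), 0.893) (array([ 0.496 , -0.1165]), 0.76)
B (array([ 0.4948, -0.1907]), 0.876) (array([ 0.4993, -0.1882]), 0.877)
[0.4327878  0.311358   0.18517154] [-0.4338392   0.05716438  0.03547976]
```

View pics/t4.png

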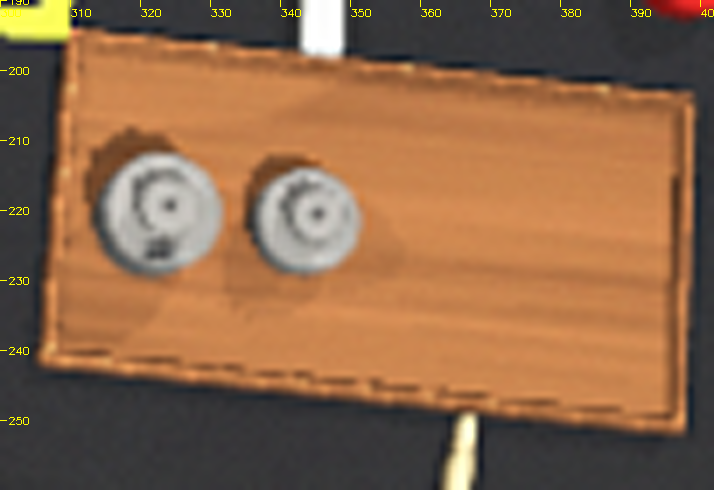

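Both weights are where they were (crop 160,213 and 305,221). Go grip A.

Call:
play_rows(commands=[[[0,0,0],[-0.431,0.0595,0],0],[[0,0,0],[-0.431,0.0595,0],0],[[0,0,0],[-0.431,0.0595,0],0],[[0,0,0],[-0.431,0.0595,0],0],[[0,0,0],[-0.431,0.0595,0],0],[[0,0,0],[-0.431,0.0595,0],0],[[0,0,0],[-0.431,0.0595,0],0],[[0,0,0],[-0.431,0.0595,0],0],[[0,0,0],[-0.431,0.0595,0.05],0],[[0,0,0],[-0.431,0.0595,0.1],0],[[0,0,0],[-0.431,0.0595,0.14],0],[[0,0,0],[-0.431,0.0595,0.175],0],[[0,0,0],[-0.431,0.0595,0.175],0],[[0,0,0],[-0.431,0.0595,0.175],0]])

```text
time_s: 17.9
eef_pos: [0.4937, -0.119, 0.0124]
ee_rot: [3.141, 0.0, 1.572]
ft_force: [0.3, -0.3, -0.6]
width: 0.0856
finger_force: 0.0
```

Close on it with 60 N and lift.

Call:
play_rows(commands=[[[0,0,0],[0,0,0.0015],0.2],[[0,0,0],[0,0,0.0015],0.5],[[0,0,0],[0,0,0.0015],0.6],[[0,0,0],[0,0,0.0015],0.6],[[0,0,0],[0,0,0.0015],0.6],[[0,0,0],[0,0,0.0015],0.6]], squeeze=60)

```text
time_s: 18.65
eef_pos: [0.4929, -0.1194, 0.0115]
ee_rot: [3.141, 0.0, 1.571]
ft_force: [-5.2, 1.0, 8.8]
width: 0.0524
finger_force: 61.8
```

Call:
play_rows(commands=[[[0,0,0],[0,0,-0.03],0.6],[[0,0,0],[0,0,-0.08],0.6],[[0,0,0],[0,0,-0.13],0.6],[[0,0,0],[0,0,-0.16],0.6],[[0,0,0],[0.05,0.008,-0.16],0.6],[[0,0,0],[0.1,0.015,-0.16],0.6],[[0,0,0],[0.15,0.022,-0.16],0.6],[[0,0,0],[0.2,0.03,-0.16],0.6],[[0,0,0],[0.25,0.038,-0.16],0.6],[[0,0,0],[0.3,0.045,-0.16],0.6],[[0,0,0],[0.35,0.052,-0.16],0.6],[[0,0,0],[0.39,0.058,-0.16],0.6],[[0,0,0],[0.413,0.062,-0.16],0.6],[[0,0,0],[0.413,0.062,-0.16],0.6],[[0,0,0],[0.413,0.062,-0.12],0.6],[[0,0,0],[0.413,0.062,-0.08],0.6],[[0,0,0],[0.413,0.062,-0.07],0.6],[[0,0,0],[0.413,0.062,-0.07],0.6]])

```text
time_s: 20.9
eef_pos: [0.5548, 0.293, 0.0799]
ee_rot: [-3.14, 0.001, 1.57]
ft_force: [0.2, 0.8, -6.7]
width: 0.0523
finger_force: 66.4
```

```bash
python3 - <<'E'
from w import *
print(env.get_obs(),tool((.5548,.2934,.0655)))
t=vision.grab_frame("top");s=vision.grab_frame("scene")
k,g="B",(.4948,-.1902);print(k,fit(t,"top",k,g,.005),fit(s,"scene",k,g,.005))
E
```

```text
{'time_s': 20.9, 'qpos': array([ 3.08443862e-01,  5.25331427e-01,  1.52505483e+00, -1.55642529e-04,
        1.09262342e+00,  3.08864802e-01]), 'qvel': array([ 0.00197687, -0.02854921, -0.03972563,  0.00163975,  0.00559257,
        0.00157539]), 'tau': array([-1.09103278e-02, -5.78416014e+01, -2.62872881e+01, -6.85255509e-03,
       -1.65872590e-02, -2.61237641e-03]), 'eef_pos': array([0.55480762, 0.29300526, 0.07991536]), 'ee_rot': array([-3.14028465e+00,  5.62294814e-04,  1.57044747e+00]), 'ft_force': array([ 0.15786626,  0.80783662, -6.69847474]), 'torque': array([ 0.03683508,  0.01565287, -0.00210116]), 'finger_force': 66.36696252040565, 'width': 0.05225804507230667} [4.02840144e-04 1.10936782e-05 1.44151382e-02]
B (array([ 0.4948, -0.1907]), 0.876) (array([ 0.4993, -0.1882]), 0.877)
```

Call:
play_rows(commands=[[[0,0,0],[0,0,0.01],0.6],[[0,0,0],[0,0,0.013],0.6],[[0,0,0],[0,0,0.0145],0.6],[[0,0,0],[0,0,0.0145],0.6]])

```text
time_s: 21.5
eef_pos: [0.555, 0.2937, 0.0656]
ee_rot: [-3.141, 0.0, 1.571]
ft_force: [-0.4, -0.7, -6.3]
width: 0.0519
finger_force: 66.4
```

Call:
play_rows(commands=[[[0,0,0],[0,0,0.001],0.6],[[0,0,0],[0,0,0.001],0.6],[[0,0,0],[0,0,0.001],0.6]])

```text
time_s: 21.88
eef_pos: [0.555, 0.2937, 0.0647]
ee_rot: [3.142, -0.0, 1.571]
ft_force: [-0.8, -0.4, -5.1]
width: 0.0516
finger_force: 66.5
```

Call:
play_rows(commands=[[[0,0,0],[0,0,0.0007],0.6],[[0,0,0],[0,0,0.0007],0.6],[[0,0,0],[0,0,0.0007],0.4],[[0,0,0],[0,0,0.0007],0.2],[[0,0,0],[0,0,0],0],[[0,0,0],[0,0,0],0],[[0,0,0],[0,0,-0.03],0],[[0,0,0],[0,0,-0.08],0],[[0,0,0],[0,0,-0.12],0],[[0,0,0],[0,0,-0.12],0]])

```text
time_s: 23.12
eef_pos: [0.5575, 0.2945, 0.1891]
ee_rot: [3.133, -0.003, 1.571]
ft_force: [-0.2, 0.1, -0.6]
width: 0.0852
finger_force: 0.0
```

Call:
play_rows(commands=[[[0,0,0],[-0.483,-0.058,0],0],[[0,0,0],[-0.483,-0.058,0],0],[[0,0,0],[-0.483,-0.058,0],0],[[0,0,0],[-0.483,-0.058,0],0],[[0,0,0],[-0.483,-0.058,0],0],[[0,0,0],[-0.483,-0.058,0],0],[[0,0,0],[-0.483,-0.058,0],0],[[0,0,0],[-0.483,-0.058,0],0],[[0,0,0],[-0.483,-0.058,0],0],[[0,0,0],[-0.483,-0.058,0],0]])

```text
time_s: 24.38
eef_pos: [0.4966, -0.1889, 0.1837]
ee_rot: [-3.14, -0.001, 1.57]
ft_force: [0.0, 0.1, 0.1]
width: 0.0856
finger_force: 0.0
```

```bash
python3 - <<'E'
from w import *
t=vision.grab_frame("top");s=vision.grab_frame("scene")
k,g="B",(.4948,-.1902);print(k,fit(t,"top",k,g,.005),fit(s,"scene",k,g,.005))
print(tool((.497,-.1895,.007)),env.get_obs()['eef_pos'])
a=[px("top",(.555,.2935,.11)),px("scene",(.555,.2935,.08))];print(a)
u=np.vstack([cv2.resize(t[158:230,150:270],None,fx=5,fy=5,interpolation=2)[:,:,::-1],cv2.resize(s[130:178,160:280],None,fx=5,fy=5,interpolation=2)[:,:,::-1]]);print(u.shape);cv2.imwrite("pics/p.png",u)
E
```

```text
B (array([ 0.5013, -0.1852]), 0.441) (array([ 0.4993, -0.1882]), 0.877)
[-1.65385597e-03  9.98496620e-05  1.77131124e-01] [ 0.49703546 -0.18800501  0.18413256]
[array([195.2610634 , 182.86602084]), array([212.86880993, 164.1276145 ])]
(600, 600, 3)
```

Call:
play_rows(commands=[[[0,0,0],[-0.0015,0,0.05],0],[[0,0,0],[-0.0015,0,0.1],0],[[0,0,0],[-0.0015,0,0.15],0],[[0,0,0],[-0.0015,0,0.177],0],[[0,0,0],[-0.0015,0,0.177],0],[[0,0,0],[-0.0015,0,0.177],0.2],[[0,0,0],[-0.0015,0,0.177],0.5],[[0,0,0],[-0.0015,0,0.177],0.65],[[0,0,0],[-0.0015,0,0.177],0.65],[[0,0,0],[-0.0015,0,0.177],0.65],[[0,0,0],[-0.0015,0,0.177],0.65]], squeeze=50)

```text
time_s: 25.85
eef_pos: [0.4979, -0.1912, 0.0096]
ee_rot: [3.139, 0.001, 1.571]
ft_force: [-1.5, 1.7, 7.4]
width: 0.0456
finger_force: 50.8
```

Call:
play_rows(commands=[[[0,0,0],[0,0,-0.03],0.65],[[0,0,0],[0,0,-0.08],0.65],[[0,0,0],[0,0,-0.13],0.65],[[0,0,0],[0,0,-0.165],0.65],[[0,0,0],[0.05,0.006,-0.165],0.65],[[0,0,0],[0.1,0.012,-0.165],0.65],[[0,0,0],[0.15,0.018,-0.165],0.65],[[0,0,0],[0.2,0.025,-0.165],0.65],[[0,0,0],[0.25,0.031,-0.165],0.65],[[0,0,0],[0.3,0.037,-0.165],0.65],[[0,0,0],[0.35,0.043,-0.165],0.65],[[0,0,0],[0.39,0.048,-0.165],0.65],[[0,0,0],[0.405,0.05,-0.165],0.65],[[0,0,0],[0.405,0.05,-0.165],0.65],[[0,0,0],[0.405,0.05,-0.12],0.65],[[0,0,0],[0.405,0.05,-0.08],0.65],[[0,0,0],[0.405,0.05,-0.07],0.65],[[0,0,0],[0.405,0.05,-0.07],0.65]])

```text
time_s: 28.1
eef_pos: [0.5473, 0.2131, 0.0779]
ee_rot: [-3.141, 0.0, 1.57]
ft_force: [1.0, -0.3, -2.8]
width: 0.0456
finger_force: 53.4
```

Call:
play_rows(commands=[[[0,0,0],[0,0,0.01],0.65],[[0,0,0],[0,0,0.013],0.65],[[0,0,0],[0,0,0.0148],0.65],[[0,0,0],[0,0,0.0148],0.65],[[0,0,0],[0,0,0.0148],0.65]])

```text
time_s: 28.72
eef_pos: [0.5472, 0.2143, 0.063]
ee_rot: [3.141, -0.0, 1.571]
ft_force: [-1.1, -0.1, -3.2]
width: 0.0455
finger_force: 53.4
```

Call:
play_rows(commands=[[[0,0,0],[0,0,0.0015],0.65],[[0,0,0],[0,0,0.0015],0.65],[[0,0,0],[0,0,0.0015],0.65]])

```text
time_s: 29.1
eef_pos: [0.5473, 0.2143, 0.0627]
ee_rot: [3.14, -0.0, 1.571]
ft_force: [-2.3, -0.5, 6.1]
width: 0.0458
finger_force: 54.4
```

Seated. Release, lift, and shift toward the keys while staying high.

Call:
play_rows(commands=[[[0,0,0],[0,0,-0.001],0.65],[[0,0,0],[0,0,-0.001],0.4],[[0,0,0],[0,0,-0.001],0.2],[[0,0,0],[0,0,-0.002],0],[[0,0,0],[0,0,-0.002],0],[[0,0,0],[0,0,-0.03],0],[[0,0,0],[0,0,-0.08],0],[[0,0,0],[0,0,-0.12],0],[[0,0,0],[0,0,-0.12],0.5],[[0,0,0],[0,-0.06,-0.12],1],[[0,0,0],[0,-0.115,-0.12],1],[[0,0,0],[0.04,-0.115,-0.12],1],[[0,0,0],[0.04,-0.115,-0.12],1]])

```text
time_s: 30.72
eef_pos: [0.4308, 0.2555, 0.1806]
ee_rot: [-3.141, -0.0, 1.574]
ft_force: [1.2, -0.8, -0.7]
width: 0.0005
finger_force: 0.0
```

```bash
python3 - <<'E'
from w import *
t=vision.grab_frame("top");s=vision.grab_frame("scene")
for k,g in(("A",(.555,.2937)),("B",(.5473,.2143))):print(k,fit(t,"top",k,g,.058),fit(s,"scene",k,g,.058))
print(tool((.4318,.2573,.075)),env.get_obs()['eef_pos'])
u=np.vstack([cv2.resize(t[158:230,150:270],None,fx=5,fy=5,interpolation=2)[:,:,::-1],cv2.resize(s[130:178,160:280],None,fx=5,fy=5,interpolation=2)[:,:,::-1]]);cv2.imwrite("pics/p2.png",u)
E
```

```text
A (array([0.555 , 0.3137]), 0.026) (array([0.569 , 0.3177]), 0.127)
B (array([0.5473, 0.2143]), 0.0) (array([0.5473, 0.2143]), 0.0)
[3.36343180e-03 4.71127161e-05 1.05690860e-01] [0.43184131 0.25401816 0.18069343]
```

View pics/p2.png

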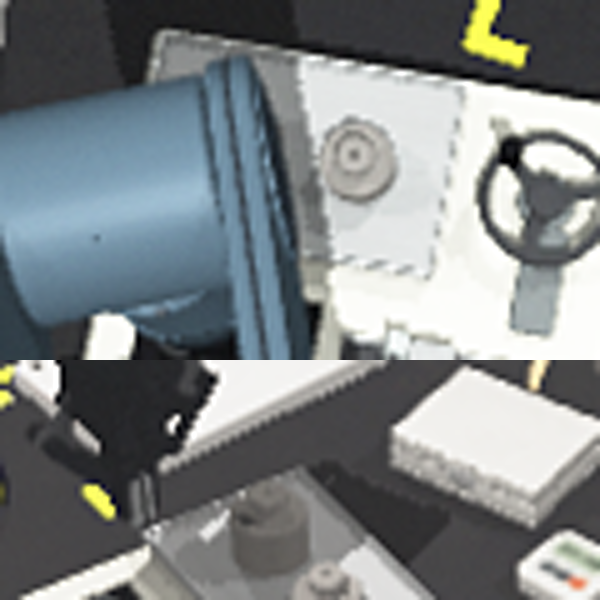

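Both weights stand on the pan, B at crop (356,165) and A at (270,530). Now the right key.

Call:
play_rows(commands=[[[0,0,0],[0.003,-0.0018,0.03],1],[[0,0,0],[0.003,-0.0018,0.07],1],[[0,0,0],[0.003,-0.0018,0.1],1],[[0,0,0],[0.003,-0.0018,0.105],1],[[0,0,0],[0.003,-0.0018,0.105],1],[[0,0,0],[0.003,-0.0018,0.105],1]])

```text
time_s: 31.58
eef_pos: [0.4315, 0.2572, 0.0776]
ee_rot: [3.139, -0.001, 1.571]
ft_force: [0.0, 0.6, 0.4]
width: -0.0003
finger_force: 0.0
```

Call:
play_rows(commands=[[[0,0,0],[0,0,0.01],1],[[0,0,0],[0,0,0.0145],1],[[0,0,0],[0,0,0.0155],1],[[0,0,0],[0,0,0.0155],1],[[0,0,0],[0,0,0.0155],1]])

```text
time_s: 32.2
eef_pos: [0.4302, 0.2571, 0.0613]
ee_rot: [3.141, 0.0, 1.571]
ft_force: [-1.1, -1.6, 6.3]
width: -0.0002
finger_force: 2.9
```

Call:
play_rows(commands=[[[0,0,0],[0,0,0.001],1],[[0,0,0],[0,0,0.002],1],[[0,0,0],[0,0,0.003],1],[[0,0,0],[0,0,0.003],1],[[0,0,0],[0,0,0.003],1]])

```text
time_s: 32.83
eef_pos: [0.4302, 0.2571, 0.0583]
ee_rot: [3.141, 0.0, 1.571]
ft_force: [-1.3, -1.3, 5.1]
width: -0.0002
finger_force: 2.6
```

Call:
play_rows(commands=[[[0,0,0],[0,0,0.0007],1],[[0,0,0],[0,0,0.0011],1],[[0,0,0],[0,0,0.0011],1],[[0,0,0],[0,0,0.0011],1]])

```text
time_s: 33.33
eef_pos: [0.4302, 0.2571, 0.0567]
ee_rot: [-3.142, -0.0, 1.571]
ft_force: [-0.9, -0.4, 2.8]
width: 0.0005
finger_force: 1.4
```

Clicked at the same depth, with 2.8 N. Lift and step aside to re-measure the weights.

Call:
play_rows(commands=[[[0,0,0],[0,0,-0.03],1],[[0,0,0],[0,0,-0.09],0.5],[[0,0,0],[0,0,-0.14],0],[[0,0,0],[-0.06,0,-0.14],0],[[0,0,0],[-0.12,-0.03,-0.14],0],[[0,0,0],[-0.18,-0.05,-0.14],0],[[0,0,0],[-0.24,-0.05,-0.14],0],[[0,0,0],[-0.3,-0.05,-0.14],0],[[0,0,0],[-0.3,-0.05,-0.14],0],[[0,0,0],[-0.3,-0.05,-0.14],0]])

```text
time_s: 34.58
eef_pos: [0.3801, -0.0429, 0.1964]
ee_rot: [-3.141, -0.001, 1.569]
ft_force: [-0.0, -0.8, 0.1]
width: 0.0856
finger_force: 0.0
```

```bash
cat > hc.py <<'E'
from w import *
def circ(im,n,key,guess,z0,rng=.04,res=.0005):
    "edge fit of body-top and base outlines on the gradient; coarse-to-fine grid of world xy"
    r,h=SP[key];g=cv2.cvtColor(im,cv2.COLOR_RGB2GRAY).astype(np.float32)
    a=np.linspace(0,2*np.pi,72,endpoint=False);z=z0+.5*h
    def sc(p):
        s=0
        o=np.array([px(n,(p[0]+(r+.003)*np.cos(t),p[1]+(r+.003)*np.sin(t),z)) for t in a],np.float32)
        i=np.array([px(n,(p[0]+(r-.003)*np.cos(t),p[1]+(r-.003)*np.sin(t),z)) for t in a],np.float32)
        f=lambda q:cv2.remap(g,q[None,:,0].copy(),q[None,:,1].copy(),cv2.INTER_LINEAR)[0]
        return np.minimum(np.abs(f(o)-f(i)),40).mean()
    c=np.array(guess);
    for w,st in((rng,.004),(.004,.001),(.001,.0005)):
        G=[c+[x,y] for x in np.arange(-w,w+1e-6,st) for y in np.arange(-w,w+1e-6,st)]
        v=[sc(p) for p in G];c=G[int(np.argmax(v))]
    return np.round(c,4),round(float(max(v)),1)
E
python3 - <<'E'
from hc import *
t=vision.grab_frame("top");s=vision.grab_frame("scene");np.savez("im.npz",t=t,s=s)
print(env.get_obs()['eef_pos'])
for k,g in(("A",(.555,.2937)),("B",(.5473,.2143))):
  for rg in(.016,.04):print(k,circ(t,"top",k,g,.058,rg),circ(s,"scene",k,g,.058,rg))
E
```

```text
[ 0.3801643  -0.04160508  0.19646688]
A (array([0.576 , 0.2857]), 20.6) (array([0.536 , 0.3147]), 22.7)
A (array([0.5905, 0.2917]), 36.4) (array([0.5365, 0.3152]), 22.8)
B (array([0.5513, 0.2168]), 35.4) (array([0.5678, 0.2168]), 20.1)
B (array([0.5513, 0.2168]), 35.4) (array([0.5833, 0.2143]), 21.4)
```

The top view now puts A near (0.5905, 0.2917), so it was probably knocked. I have no pictures left, so I'll confirm from pixel values.

```bash
python3 - <<'E'
from hc import *
d=np.load("im.npz");t,s=d['t'],d['s']
print("tight",circ(t,"top","A",(.5905,.2917),.058,.004),circ(s,"scene","A",(.592,.293),.058,.008))
for n,im,p in(("top",t,(.5905,.2917,.086)),("top",t,(.555,.2937,.086)),("scene",s,(.5905,.2917,.086))):print(n,px(n,p))
g=cv2.cvtColor(t,cv2.COLOR_RGB2GRAY)
for v in range(160,212,2):print(v,' '.join('%3d'%g[v,u] for u in range(174,246,2)))
E
```

```text
tight (array([0.5905, 0.2917]), 36.4) (array([0.5805, 0.297 ]), 11.5)
top [198.39167796 173.79201151]
top [196.3221721  184.56158869]
scene [221.40266346 158.99405727]
160  59  59  58  57  57  59  57  58  56  56  59  60  60  59  61  58  57  56  58  58  57  58  59  57  58  57  59  61  59  59  58  58  56  57  56 134
162  58  56  59  58  51  39  41  41  49  57  59  41  33  34  34  46  57  55  59  56  58  57  58  57  58  59  60  59  59  59  57  57  57  58  55 176
164  55  57  56  50 247 223 110  37  27  22  29  29  27  26  31  33  47  61  59  58  58  57  58  59  57  58  60  57  57  59  59  59  58  60  48 237
166  57  58  55 110 250 214 211 219 197 193 152 164 195 193 158  41  29  31  39  40  48  61  61  57  58  61  57  59  57  58  59  59  57  60 138 237
168  60  55  58 135 180 235 236 234 236 167 202 155 164 161 206 201 141 231 121  42  20  27  29  34  39  39  46  60  58  59  58  58  59  57  50 159
170  57  58  51 225 194 235 235 234 234 190 194 202 204 193 179 204 177 211 219 219 198 212 255 192  98  43  20  26  27  34  40  40  49  59  57  56
172  55  54  51 242 225 235 235 235 230 203 
[... 2215 characters left out ...]
 235 236 235 233 233 233 231 230 231 232 218 220 219 221 221 226 236 237 236 236 237 233 144 160 172 142 154
204 249 241 231 236 228 172 228 251 200 230 238 238 237 233 234 234 234 233 232 227 215 228 232 232 236 236 236 236 237 231 150 146 147 154 146 163
206 246 246 246 245 247 247 240 236 236 235 216 187 236 233 177 213 235 236 233 234 234 234 234 235 235 236 235 237 238 234 155 164 154 145 144 165
208 251 245 244 245 246 247 248 248 249 248 249 246 243 237 241 227 182 196 244 228 178 234 235 237 235 235 236 236 233 148 156 128 173 144 144 166
210 252 252 252 252 252 252 253 248 247 248 249 250 249 250 250 248 249 247 240 237 243 238 181 232 254 215 185 240 175 151 154 134 182 172 175 169
```

A was indeed knocked to the back lip (top px about 199,174). B is where I placed it. Go for A.

Call:
play_rows(commands=[[[0,0,0],[0.332,0.207,0],0],[[0,0,0],[0.332,0.207,0],0],[[0,0,0],[0.332,0.207,0],0],[[0,0,0],[0.332,0.207,0],0],[[0,0,0],[0.332,0.207,0],0],[[0,0,0],[0.332,0.207,0],0],[[0,0,0],[0.332,0.207,0],0],[[0,0,0],[0.332,0.207,0],0],[[0,0,0],[0.332,0.207,0.03],0],[[0,0,0],[0.332,0.207,0.06],0],[[0,0,0],[0.332,0.207,0.06],0]])

```text
time_s: 36.05
eef_pos: [0.5842, 0.2886, 0.1342]
ee_rot: [-3.136, 0.002, 1.572]
ft_force: [-0.2, 0.6, -0.1]
width: 0.0856
finger_force: 0.0
```

```bash
python3 - <<'E'
from hc import *
print(env.get_obs()['eef_pos'],env.get_obs()['ft_force'],tool((.588,.2905,.0655)))
E
```

```text
[0.58418065 0.28864777 0.13424937] [-0.19101236  0.6106175  -0.07326857] [0.0019873  0.00423938 0.06872098]
```

Call:
play_rows(commands=[[[0,0,0],[0.001,0.002,0.03],0],[[0,0,0],[0.001,0.002,0.055],0],[[0,0,0],[0.001,0.002,0.067],0],[[0,0,0],[0.001,0.002,0.067],0]])

```text
time_s: 36.55
eef_pos: [0.589, 0.2902, 0.0701]
ee_rot: [-3.141, 0.0, 1.571]
ft_force: [0.9, -0.0, 0.0]
width: 0.0858
finger_force: 0.0
```

Call:
play_rows(commands=[[[0,0,0],[0,0,0.002],0.2],[[0,0,0],[0,0,0.002],0.45],[[0,0,0],[0,0,0.002],0.6],[[0,0,0],[0,0,0.002],0.6],[[0,0,0],[0,0,0.002],0.6],[[0,0,0],[0,0,0.002],0.6]], squeeze=60)

```text
time_s: 37.3
eef_pos: [0.5896, 0.2904, 0.0692]
ee_rot: [3.14, -0.0, 1.571]
ft_force: [-1.7, -0.1, 6.3]
width: 0.0515
finger_force: 64.0
```

Call:
play_rows(commands=[[[0,0,0],[0,0,-0.03],0.6],[[0,0,0],[0,0,-0.08],0.6],[[0,0,0],[0,0,-0.11],0.6],[[0,0,0],[-0.05,-0.012,-0.11],0.6],[[0,0,0],[-0.1,-0.024,-0.11],0.6],[[0,0,0],[-0.15,-0.036,-0.11],0.6],[[0,0,0],[-0.2,-0.048,-0.11],0.6],[[0,0,0],[-0.25,-0.06,-0.11],0.6],[[0,0,0],[-0.3,-0.07,-0.11],0.6],[[0,0,0],[-0.35,-0.08,-0.11],0.6],[[0,0,0],[-0.4,-0.09,-0.11],0.6],[[0,0,0],[-0.43,-0.0955,-0.11],0.6],[[0,0,0],[-0.43,-0.0955,-0.11],0.6],[[0,0,0],[-0.43,-0.0955,-0.06],0.6],[[0,0,0],[-0.43,-0.0955,-0.01],0.6],[[0,0,0],[-0.43,-0.0955,0.02],0.6],[[0,0,0],[-0.43,-0.0955,0.036],0.6],[[0,0,0],[-0.43,-0.0955,0.036],0.6]])

```text
time_s: 39.55
eef_pos: [0.4933, -0.139, 0.0309]
ee_rot: [-3.14, -0.001, 1.572]
ft_force: [-0.2, -0.4, -4.8]
width: 0.0517
finger_force: 65.5
```

Call:
play_rows(commands=[[[0,0,0],[0,0,0.008],0.6],[[0,0,0],[0,0,0.0125],0.6],[[0,0,0],[0,0,0.0135],0.6],[[0,0,0],[0,0,0.0135],0.6]])

```text
time_s: 40.05
eef_pos: [0.494, -0.14, 0.0185]
ee_rot: [3.141, 0.0, 1.571]
ft_force: [0.7, 0.4, -5.4]
width: 0.052
finger_force: 65.5
```

Call:
play_rows(commands=[[[0,0,0],[0,0,0.001],0.6],[[0,0,0],[0,0,0.0015],0.6],[[0,0,0],[0,0,0.0015],0.6]])

```text
time_s: 40.42
eef_pos: [0.4938, -0.1399, 0.0167]
ee_rot: [-3.142, -0.0, 1.571]
ft_force: [1.0, -1.0, -6.0]
width: 0.0519
finger_force: 65.5
```

Call:
play_rows(commands=[[[0,0,0],[0,0,0.001],0.6],[[0,0,0],[0,0,0.001],0.6],[[0,0,0],[0,0,0.001],0.6]])

```text
time_s: 40.8
eef_pos: [0.4939, -0.1399, 0.0162]
ee_rot: [3.141, 0.0, 1.571]
ft_force: [-2.8, 1.0, 4.3]
width: 0.0517
finger_force: 66.5
```

Seated. Release, rise and re-measure B.

Call:
play_rows(commands=[[[0,0,0],[0,0,-0.0005],0.5],[[0,0,0],[0,0,-0.001],0.3],[[0,0,0],[0,0,-0.001],0.1],[[0,0,0],[0,0,-0.001],0],[[0,0,0],[0,0,-0.001],0],[[0,0,0],[0,0,-0.03],0],[[0,0,0],[0,0,-0.08],0],[[0,0,0],[0,0,-0.14],0],[[0,0,0],[0,0,-0.165],0],[[0,0,0],[0,0,-0.165],0]])

```text
time_s: 42.05
eef_pos: [0.4952, -0.1405, 0.183]
ee_rot: [3.137, 0.003, 1.571]
ft_force: [-0.6, 0.5, -0.1]
width: 0.0855
finger_force: 0.0
```

```bash
python3 - <<'E'
from hc import *
t=vision.grab_frame("top");s=vision.grab_frame("scene")
print("B",circ(t,"top","B",(.5483,.2143),.058,.04),circ(s,"scene","B",(.5483,.2143),.058,.008))
print("A",fit(s,"scene","A",(.494,-.14),.005),fit(t,"top","A",(.494,-.14),.005))
print(env.get_obs()['eef_pos'],tool((.5475,.2145,.13)))
E
```

```text
B (array([0.5508, 0.2163]), 30.1) (array([0.5533, 0.2193]), 28.1)
A (array([ 0.5   , -0.1375]), 0.771) (array([ 0.505, -0.132]), 0.171)
[ 0.49334306 -0.1395912   0.17994098] [0.35405344 0.05429574 0.05005781]
```

Call:
play_rows(commands=[[[0,0,0],[0.354,0.0545,0],0],[[0,0,0],[0.354,0.0545,0],0],[[0,0,0],[0.354,0.0545,0],0],[[0,0,0],[0.354,0.0545,0],0],[[0,0,0],[0.354,0.0545,0],0],[[0,0,0],[0.354,0.0545,0],0],[[0,0,0],[0.354,0.0545,0],0],[[0,0,0],[0.354,0.0545,0],0],[[0,0,0],[0.354,0.0545,0.05],0],[[0,0,0],[0.354,0.0545,0.09],0],[[0,0,0],[0.354,0.0545,0.115],0],[[0,0,0],[0.354,0.0545,0.115],0],[[0,0,0],[0.354,0.0545,0.115],0]])

```text
time_s: 43.78
eef_pos: [0.549, 0.2132, 0.0666]
ee_rot: [3.141, -0.0, 1.57]
ft_force: [0.8, -1.2, -0.8]
width: 0.0854
finger_force: 0.0
```

Call:
play_rows(commands=[[[0,0,0],[0,0,0.0015],0.2],[[0,0,0],[0,0,0.0015],0.5],[[0,0,0],[0,0,0.0015],0.65],[[0,0,0],[0,0,0.0015],0.65],[[0,0,0],[0,0,0.0015],0.65],[[0,0,0],[0,0,0.0015],0.65]], squeeze=50)

```text
time_s: 44.52
eef_pos: [0.5486, 0.2142, 0.0655]
ee_rot: [3.14, 0.0, 1.571]
ft_force: [-1.2, -1.1, 4.9]
width: 0.0456
finger_force: 51.0
```

Call:
play_rows(commands=[[[0,0,0],[0,0,-0.03],0.65],[[0,0,0],[0,0,-0.08],0.65],[[0,0,0],[0,0,-0.115],0.65],[[0,0,0],[-0.055,-0.006,-0.115],0.65],[[0,0,0],[-0.11,-0.012,-0.115],0.65],[[0,0,0],[-0.165,-0.02,-0.115],0.65],[[0,0,0],[-0.22,-0.027,-0.115],0.65],[[0,0,0],[-0.275,-0.034,-0.115],0.65],[[0,0,0],[-0.33,-0.04,-0.115],0.65],[[0,0,0],[-0.385,-0.047,-0.115],0.65],[[0,0,0],[-0.43,-0.053,-0.115],0.65],[[0,0,0],[-0.449,-0.0545,-0.115],0.65],[[0,0,0],[-0.449,-0.0545,-0.115],0.65],[[0,0,0],[-0.449,-0.0545,-0.06],0.65],[[0,0,0],[-0.449,-0.0545,-0.01],0.65],[[0,0,0],[-0.449,-0.0545,0.025],0.65],[[0,0,0],[-0.449,-0.0545,0.04],0.65],[[0,0,0],[-0.449,-0.0545,0.04],0.65]])

```text
time_s: 46.78
eef_pos: [0.4938, -0.2336, 0.0239]
ee_rot: [-3.14, -0.001, 1.572]
ft_force: [-0.4, 0.1, -3.5]
width: 0.0451
finger_force: 53.0
```

Call:
play_rows(commands=[[[0,0,0],[0,0,0.006],0.65],[[0,0,0],[0,0,0.01],0.65],[[0,0,0],[0,0,0.011],0.65],[[0,0,0],[0,0,0.011],0.65]])

```text
time_s: 47.28
eef_pos: [0.494, -0.235, 0.0135]
ee_rot: [3.141, 0.0, 1.571]
ft_force: [1.1, 0.5, -2.9]
width: 0.0455
finger_force: 53.0
```

Call:
play_rows(commands=[[[0,0,0],[0,0,0.001],0.65],[[0,0,0],[0,0,0.0015],0.65],[[0,0,0],[0,0,0.0015],0.65]])

```text
time_s: 47.65
eef_pos: [0.4941, -0.2351, 0.0125]
ee_rot: [3.141, 0.001, 1.571]
ft_force: [-1.5, 0.7, 5.3]
width: 0.0452
finger_force: 53.9
```

Seated. Release, rise, and move left out of the tray's view.

Call:
play_rows(commands=[[[0,0,0],[0,0,-0.0005],0.5],[[0,0,0],[0,0,-0.001],0.3],[[0,0,0],[0,0,-0.001],0.1],[[0,0,0],[0,0,-0.001],0],[[0,0,0],[0,0,-0.001],0],[[0,0,0],[0,0,-0.03],0],[[0,0,0],[0,0,-0.08],0],[[0,0,0],[0,0,-0.14],0],[[0,0,0],[0,0,-0.19],0],[[0,0,0],[0.06,-0.02,-0.19],0],[[0,0,0],[0.12,-0.04,-0.19],0],[[0,0,0],[0.18,-0.06,-0.19],0],[[0,0,0],[0.24,-0.08,-0.19],0],[[0,0,0],[0.3,-0.1,-0.19],0],[[0,0,0],[0.36,-0.1,-0.19],0],[[0,0,0],[0.42,-0.1,-0.19],0],[[0,0,0],[0.48,-0.1,-0.19],0],[[0,0,0],[0.48,-0.1,-0.19],0],[[0,0,0],[0.48,-0.1,-0.19],0]])

```text
time_s: 50.02
eef_pos: [0.3933, 0.2449, 0.2014]
ee_rot: [-3.141, 0.001, 1.573]
ft_force: [0.6, -0.8, -0.5]
width: 0.0855
finger_force: 0.0
```

```bash
python3 - <<'E'
from hc import *
t=vision.grab_frame("top");s=vision.grab_frame("scene")
for k,g in(("A",(.494,-.14)),("B",(.494,-.235))):print(k,fit(t,"top",k,g,.005),fit(s,"scene",k,g,.005))
print(env.get_obs()['eef_pos'],env.get_obs()['time_s'])
# slide dot vs. earlier contact picture: local match of the slide patch
a=cv2.cvtColor(cv2.imread("pics/s6.png"),cv2.COLOR_BGR2GRAY);b=cv2.cvtColor(cv2.resize(s[184:240,186:250],None,fx=9,fy=9,interpolation=2),cv2.COLOR_RGB2GRAY)
r=cv2.matchTemplate(b,a[175:260,110:245],cv2.TM_CCOEFF_NORMED);print("slide patch at",cv2.minMaxLoc(r)[1::2],"expected (110,175)")
E
```

```text
A (array([ 0.495 , -0.1425]), 0.879) (array([ 0.5   , -0.1375]), 0.804)
B (array([ 0.494 , -0.2345]), 0.866) (array([ 0.4985, -0.232 ]), 0.889)
[0.39380447 0.24382918 0.20159329] 50.125
slide patch at (0.915759265422821, (110, 175)) expected (110,175)
```

```bash
python3 -c "
from cell import ticket
print(ticket.finish_job())"
```

```text
the job is handed in; nothing more can be done
None
```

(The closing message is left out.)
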